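Close the blue-lidded jar and press the green button

TASK

Pressing gently with your fingertips, push the one blue lid in the jar holder straight down until it is fully home on its jar, then press in the green button on the control box, let it spring back and draw the hand clear. Touch only: do not lift any jar out of the holder, and leave the white lids, the red button and everything else on the bench as they are.

Things in the scene. Friction and masses are not known exactly. Their poses are not given: they have to be found in the camera images.
- holder: grey plastic jar holder fixed on the bench, 170 x 170 x 30 mm high, with four round pockets 53.5 mm wide and 20 mm deep at x, y = +-40 mm in its own frame; origin at the centre of its underside, z up
- jar_blue: the jar with the blue lid: clear (looks whitish), 50 mm wide, 46 mm tall to its shoulder, 0.13 kg, standing loose in one of the four pockets, its foot 10 mm above the bench; origin at the centre of its foot, z up
- lid_blue_top (a point): centre of the flat top of the blue lid (lid 50 mm wide, 18 mm tall). It stands about 82 to 84 mm above the bench now, and at 74 mm when the lid is fully home on the jar's shoulder
- lid_blue (a joint): how far the blue lid has been pushed down, in m: 0 to 0.002 at the start, 0.010 when fully home; pressed down it slides on the jar's neck against about 3 N of friction and stays where it is left
- control_box: white control box fixed on the bench, 100 x 180 mm and 50 mm high, with a green and a red push button on top, 86 mm apart along its y; which is left or right varies; origin at the centre of its underside, z up
- go_top (a point): centre of the top of the green push button (round, 32 mm wide, in a black collar 48 mm wide and 12 mm high); it stands 72 mm above the bench
- go_base: the green button's round black collar on the control box (48 mm wide, 12 mm high), with the button in it; origin at the centre of its underside, 50 mm above the bench
- go (a joint): how far the green button is pressed, in m: 0 up, 0.006 fully down; about 1.5 N starts it, 5 N holds it fully down, it springs back, and it counts as pressed from 0.004
- stop_top (a point): centre of the top of the red push button, of the same size and height as the green one; leave alone
- stop (a joint): how far the red button is pressed, in m: 0 up, 0.006 fully down
- spray_bottle: loose clear spray bottle, 40 mm wide, 138 mm tall; origin at the centre of its foot
- amber_bottle: loose amber bottle with black cap, 56 mm wide, 140 mm tall; origin at the centre of its foot
- spare_cap1: loose white cap lying on the bench, 50 mm wide, 18 mm tall; origin at the centre of its underside
- spare_cap2: a second such white cap
- spatula: loose spatula lying on the bench between the robot and the holder, 200 mm long; origin near its middle, on the bench
- jar_white1: first of three jars with white lids, like the blue-lidded jar, standing loose in another pocket; origin at the centre of its foot, z up
- lid_white1 (a joint): how far that jar's white lid has been pushed down, in m: 0 to 0.002 at the start, 0.010 fully home (its top then 74 mm above the bench); pressed down it slides on the jar's neck against about 3 N of friction and stays where it is left; leave alone
- jar_white2: second of three jars with white lids, like the blue-lidded jar, standing loose in another pocket; origin at the centre of its foot, z up
- lid_white2 (a joint): how far that jar's white lid has been pushed down, in m: 0 to 0.002 at the start, 0.010 fully home (its top then 74 mm above the bench); pressed down it slides on the jar's neck against about 3 N of friction and stays where it is left; leave alone
- jar_white3: third of three jars with white lids, like the blue-lidded jar, standing loose in another pocket; origin at the centre of its foot, z up
- lid_white3 (a joint): how far that jar's white lid has been pushed down, in m: 0 to 0.002 at the start, 0.010 fully home (its top then 74 mm above the bench); pressed down it slides on the jar's neck against about 3 N of friction and stays where it is left; leave alone
Things that resemble listed ones, but are neither listed nor needed, are in the scene too. Leave any pink look-alike of the jar_white1 alone. Several things have the shape of the holder; the one meant has the colours described above.

How it is judged:
On the way, in this order (a step that is already met when the one before it is completed fails the run):
1. the blue lid is pressed home (value of joint lid_blue above 0.008 m), for 0.2 s.
2. the green button is pressed in (4 mm or more of its 6 mm) (value of joint go above 0.004 m), for 0.03 s.
At the end, for the whole second after the job is handed in: The blue lid is home (at least 8 of its 10 mm down), the green button has been pressed after it and is up again, the red button is up, the white lids are less than 4 mm down, all four jars stand upright and at rest in their pockets, and the other things lie within 15 mm of where they were (value of joint lid_blue above 0.008 m and value of joint each of go, stop below 0.0015 m and value of joint each of lid_white1, lid_white2, lid_white3 below 0.004 m and z of each of jar_blue, jar_white1, jar_white2, jar_white3 in the frame of holder below 0.015 m and angle between each of jar_blue, jar_white1, jar_white2, jar_white3's own z axis and vertical below 0.12 rad and linear speed of each of jar_blue, jar_white1, jar_white2, jar_white3 below 0.02 m/s and distance of each of spray_bottle, amber_bottle, spare_cap1, spare_cap2, spatula from where it was at the start of the episode below 0.015 m); the robot touches nothing.
It fails at once if a jar is lifted out of its seat (more than 6 mm) or tipped (z of any of jar_blue, jar_white1, jar_white2, jar_white3 in the frame of holder above 0.016 m or angle between any of jar_blue, jar_white1, jar_white2, jar_white3's own z axis and vertical above 0.2 rad).
It fails at once if a white lid is pushed down (beyond 4 mm of its 10 mm) or the red button is pressed (beyond 2 mm) (value of joint any of lid_white1, lid_white2, lid_white3 above 0.004 m or value of joint stop above 0.002 m).
It fails at once if the green button is pressed before the blue lid is home (value of joint go above 0.003 m and value of joint lid_blue below 0.0075 m).
It fails at once if the blue-lidded jar or the green button is pushed harder than 45 N (contact force between any of the arm, the fingers and jar_blue above 45 N or contact force between the fingers and go_base above 45 N).
It fails at once if another thing on the bench is moved more than 15 mm (distance of any of spray_bottle, amber_bottle, spare_cap1, spare_cap2, spatula from where it was at the start of the episode above 0.015 m).
It also fails if it takes over 42 s, if anything falls off the work surface, if the arm or the gripper's body presses on something with over 40 N, if the wrist force passes 120 N, or if a joint passes its speed limit or range.

ROBOT

A 7-joint arm with a two-finger parallel gripper is mounted at the origin on the work surface. World frame = base frame: x ahead of the robot, y to its left, z up, the work surface at z = 0. Lengths are in m, angles in rad, forces in N, time in s.
With the tool pointing down it reaches from about 0.35 to 0.9 m from the base axis. Payload 8.1 kg.
Tool frame: the origin (TCP) lies on the centre line of the jaws, within the pads' length; the fingertips stand 19 mm ahead of it and the grasp point (between the pads) is the TCP (arm.tip_reach is the distance from the TCP to the fingertips, in m); z points along the fingers, y is the line along which they close (so a half turn about z gives the same grasp; the last joint's range is limited). The gripper opens to 92 mm and grips with 3 to 60 N. Pads are 19 mm wide; open, the fingers measure 130 mm over their backs; the gripper's body (75 mm by 190 mm) begins 47 mm behind the grasp point.
Start: joints at [1.092, 0.434, 0.025, 1.573, -0.012, 1.134, -0.075], TCP at [0.229, -0.581, 0.246] pointing down, gripper open.
Joint ranges: [-2.62, 2.62], [-0.44, 2.09], [-1.27, 1.32], [0.08, 2.57], [-1.32, 4.46], [0.12, 2], [-2.74, 2.74]. Speed limits (rad/s): [2.22, 2.22, 3.01, 3.01, 3.14, 3.14, 3.14].

INTERFACE

Orientations are given as a rotation vector (axis times angle).
In Python, from cell import arm gives the robot as it stands.
- The arm moves only by the tool arm_command, never from a script. Its argument "targets" is a list that holds one entry, the list of rows, each a list of 6 numbers: the shift along the tool's x, y, z in m, then the turn, a rotation vector about the tool's x, y, z in rad. A call has 1 to 10 rows; each row shifts and turns the commanded pose from where the row before left it, along the tool's axes as they then stand; what a row does not reach is not made up. A row lasts 1/8 s, in which the tool goes at most 62.5 mm and 10.7 degrees, less where a joint would pass 70% of its speed; a pose out of reach is approached as far as the arm can. A call with a gripper value outside its range is refused whole. "jaw" is the finger opening in m, from 0 to 0.0918, set as the call begins (left out, the last holds). The fingers move at their own pace and stop on an object; "newtons" is the grip in N (left out, the last holds). Time passes only in rows, so rows that do not move let the fingers close. It gives the time, the measured TCP pose, the force, the opening and the grip force at its end, in the units of the state.
- arm.observe(): the state, without advancing time (a new reading comes with each control period).
- arm.get_image(name): name is "scene" or "top" or "wrist"; returns a dict with "pixels" (384x512x3 uint8, red, green, blue), "z_map" (384x512 float32, m along the optical axis (not along the pixel's ray), 0 where there is no reading), "fx", "fy", "cx", "cy" (pixels), "dist" ([k1, k2, p1, p2, k3] as OpenCV has them; the pictures are not rectified), "xyz" and "rotation" of the camera in the world; the wrist camera has in their place "T_tool_cam" (4x4, takes a point from camera to tool coordinates, whose origin is the TCP and whose axes are the flange's). Camera axes: x right, y down, z forward; pixel columns grow to the right and rows downward; lengths in m; the calibration is good to about 2 mm. A picture is of the moment at which its call begins: read the wrist's pose just before it.
- arm.sign_off(): hands the job in; it is judged then, once.
The state is a dict: "clock": time; "joints": joint angles; "dq": joint speeds; "joint_efforts": joint torques, N m; "position": TCP position; "ee_rot": TCP orientation; "force": force on the tool from outside, world axes, zero at the start; "ft_torque": the same for the moment, N m; "width": opening from 0.0 (shut) to 1.0 (fully open); "gripper_force": force on a finger pad.
Only numpy, scipy, OpenCV 4.12 (cv2) and the standard library are available. Lean on these libraries where they do the work, as an engineer would, in place of code of your own. Each camera call takes 0.05 s, during which the arm holds its last target. There are 200 camera calls.

## Working session

There is one attempt and no reset: what is moved stays moved. The work goes in short steps, Python scripts to look and compute and a tool call to move; the robot and the scene stay as the last step left them, time stands still between calls to the robot, and variables do not carry over. Pictures are saved under pics/ and viewed, at most 10 in all, crops included, and the job is handed in when it is done.

Besides the shell and the picture viewer there is one more tool, called after "Call:" as name(argument=value, ...), one argument or row to a line, values as JSON. arm_command: Moves the arm, as the interface text tells. Its arguments: {"type":"object","properties":{"targets":{"type":"array","items":{"type":"array","items":{"type":"array","items":{"type":"number"}}}},"jaw":{"type":"number"},"newtons":{"type":"number"}},"required":["targets"]}

```bash
mkdir -p pics; cat > h.py <<'E'
import numpy as np, cv2
from cell import arm
def grab(n):
    im=arm.get_image(n); cv2.imwrite(f'pics/{n}_raw.png',im['pixels'][:,:,::-1]); np.savez(f'{n}.npz',**im); return im
def ray(im,uv):
    K=np.array([[im['fx'],0,im['cx']],[0,im['fy'],im['cy']],[0,0,1]],float)
    p=cv2.undistortPoints(np.array([[uv]],float),K,np.array(im['dist'],float))[0,0]
    return np.array(im['rotation'])@np.array([p[0],p[1],1.]), np.array(im['xyz'],float)
def on_plane(im,uv,z):
    d,o=ray(im,uv); return o+d*(z-o[2])/d[2]
def at_depth(im,uv):
    d,o=ray(im,uv); return o+d*float(im['z_map'][int(round(uv[1])),int(round(uv[0]))])
E
python3 - <<'E'
from h import *
s=arm.observe(); print({k:np.round(v,3) for k,v in s.items()})
a=grab('scene');b=grab('top')
for im in(a,b): print(np.round(im['xyz'],3),np.round(im['rotation'],3).tolist(),im['fx'])
cv2.imwrite('pics/scene1.png',cv2.resize(a['pixels'][:,:,::-1],(800,600)))
cv2.imwrite('pics/top1.png',cv2.resize(b['pixels'][:,:,::-1],(800,600)))
E
```

```text
{'clock': np.float64(0.0), 'joints': array([ 1.092,  0.435,  0.025,  1.574, -0.012,  1.134, -0.075]), 'dq': array([ 0.002,  0.001, -0.   ,  0.001, -0.001, -0.001,  0.   ]), 'joint_efforts': array([-0.0000e+00, -6.6785e+01,  9.8500e-01, -3.1446e+01, -6.0000e-02,
        4.3000e-02,  0.0000e+00]), 'position': array([ 0.229, -0.581,  0.245]), 'ee_rot': array([-3.085e+00, -5.860e-01,  1.000e-03]), 'force': array([-0.815,  0.1  , -0.172]), 'ft_torque': array([ 0.028, -0.024,  0.011]), 'gripper_force': np.float64(0.0), 'width': np.float64(0.998)}
[ 1.047 -0.959  1.172] [-2.289, -0.645, 0.24] 423.13156314857827
[ 0.374 -0.019  1.461] [-2.165, 2.187, -0.1] 372.4812991914297
```

View pics/top1.png

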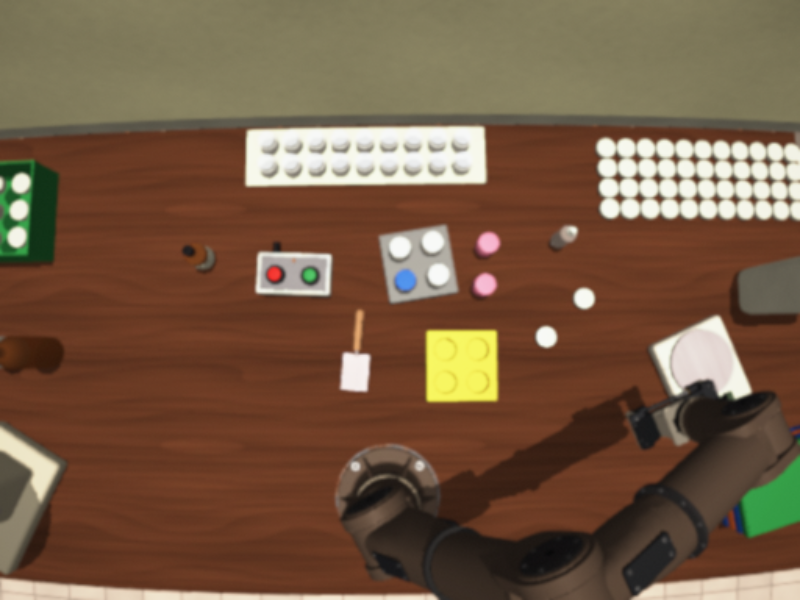

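View pics/scene1.png

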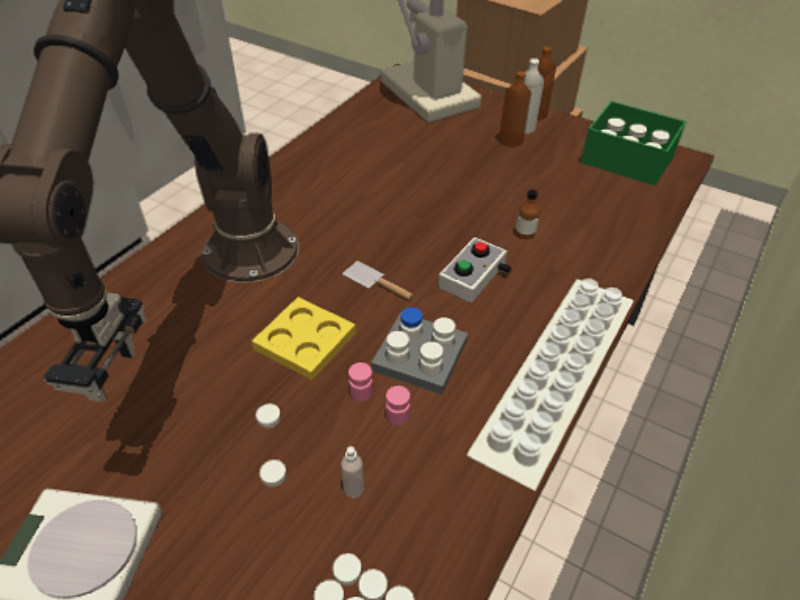

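The top view, at 800 px scale, shows the grey holder near (418,263), with the blue lid at (405,280) and white lids at (400,247), (433,242) and (438,275). The green button is at (310,275) and the red one at (275,274). The yellow holder and the pink jars are look-alikes. The grey holder with the one blue lid fits the description, so I'll measure it and confirm with a crop.

```bash
sed -i "s/np.array(im\['rotation'\])@/cv2.Rodrigues(np.array(im['rotation'],float))[0]@/" h.py
cat > m.py <<'E'
from h import *
def blob(im,lo,hi,box):
    hsv=cv2.cvtColor(np.ascontiguousarray(im['pixels']),cv2.COLOR_RGB2HSV)
    m=cv2.inRange(hsv,lo,hi); k=np.zeros_like(m); x0,y0,x1,y1=box; k[y0:y1,x0:x1]=m[y0:y1,x0:x1]
    n,l,st,c=cv2.connectedComponentsWithStats(k); i=1+np.argmax(st[1:,4]); return c[i],st[i],l==i
E
python3 - <<'E'
from m import *
im={n:dict(np.load(n+'.npz')) for n in('scene','top')}
B={'top':dict(blue=(240,160,280,200),green=(185,160,215,190),red=(160,160,187,190)),'scene':dict(blue=(245,185,285,225),green=(280,155,312,182),red=(295,145,320,165))}
R=dict(blue=((100,100,60),(130,255,255)),green=((40,80,40),(85,255,255)),red=((0,120,60),(10,255,255)))
Z=dict(blue=.083,green=.072,red=.072)
for k in R:
    rs=[]
    for n in B:
        c,s,m=blob(im[n],*R[k],B[n][k]); d=at_depth(im[n],c)
        print(k,n,np.round(c,1),s,'plane',np.round(on_plane(im[n],c,Z[k]),4),'depth',np.round(d,4)); rs.append(ray(im[n],c))
    (d1,o1),(d2,o2)=rs; t=np.linalg.lstsq(np.stack([d1,-d2],1),o2-o1,rcond=None)[0]
    p,q=o1+d1*t[0],o2+d2*t[1]; print('  tri',np.round((p+q)/2,4),'gap',np.round(np.linalg.norm(p-q),4))
p=im['top']['pixels'][135:205,155:305,::-1]; q=im['scene']['pixels'][130:250,220:340,::-1]
cv2.imwrite('pics/crop.png',np.hstack([cv2.resize(p,(450,210)),cv2.copyMakeBorder(cv2.resize(q[:,:],(210,210)),0,0,0,0,0)]))
E
```

```text
blue top [259. 179.] [253 173  13  13 140] plane [ 0.5273 -0.0474  0.083 ] depth [ 0.527  -0.0474  0.0859]
blue scene [262.9 202.6] [256 197  14  13 143] plane [ 0.5335 -0.0545  0.083 ] depth [ 0.5325 -0.0529  0.081 ]
  tri [ 0.5288 -0.0473  0.0739] gap 0.001
green top [197.9 175.8] [194 171   9  10  72] plane [0.543  0.1822 0.072 ] depth [0.5435 0.1828 0.0675]
green scene [296.6 169.6] [293 167   9   7  47] plane [0.5489 0.1766 0.072 ] depth [0.5504 0.1731 0.0754]
  tri [0.5447 0.1838 0.0644] gap 0.0018
red top [162.  174.8] [160 160  14  30 122] plane [0.5486 0.3188 0.072 ] depth [ 0.5589  0.3387 -0.0097]
red scene [307.4 157.7] [304 155   8   7  43] plane [0.552  0.2632 0.072 ] depth [0.5538 0.2587 0.0761]
  tri [0.5425 0.321  0.0297] gap 0.0272
```

View pics/crop.png

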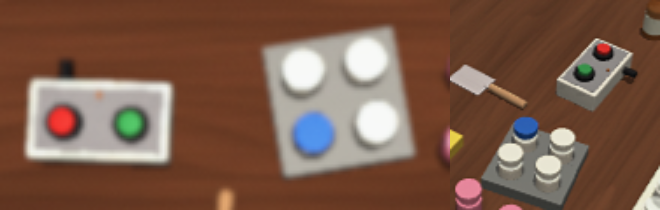

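The crop confirms it: one blue lid in the grey holder, with three white lids beside it. On the control box, the green button is on the holder's side and the red one is further left. Estimates are lid (0.528, -0.048) and green (0.544, 0.182). I'll close the jaws, move above the lid and refine with the wrist camera.

Call:
arm_command(
  targets=[
    [[0.03,-0.024,0,0,0,0],[0.03,-0.024,0,0,0,0],[0.03,-0.024,0,0,0,0],[0.03,-0.024,0,0,0,0],[0.03,-0.024,0,0,0,0],[0.03,-0.024,0,0,0,0],[0.03,-0.024,0,0,0,0],[0.03,-0.024,0,0,0,0]],
  ],
  jaw=0,
  newtons=10,
)

```text
clock: 1.1
position: [0.3825, -0.3135, 0.2455]
ee_rot: [-3.086, -0.587, 0.001]
force: [0.6, -1.0, -0.1]
width: 0.178
gripper_force: 0.0
```

Call:
arm_command(
  targets=[
    [[0.03,-0.024,0,0,0,0],[0.03,-0.024,0,0,0,0],[0.03,-0.024,0,0,0,0],[0.03,-0.024,0,0,0,0],[0.03,-0.024,0,0,0,0],[0.03,-0.024,0,0,0,0],[0,0,0,0,0,0],[0,0,0,0,0,0]],
  ],
)

```text
clock: 2.1
position: [0.4963, -0.1153, 0.2454]
ee_rot: [3.086, 0.586, -0.002]
force: [-0.1, -0.2, 0.1]
width: 0.006
gripper_force: 0.0
```

```bash
cat > w.py <<'E'
from m import *
from scipy.spatial.transform import Rotation as R
def wrist():
    s=arm.observe(); im=grab('wrist'); T=np.eye(4); T[:3,:3]=R.from_rotvec(s['ee_rot']).as_matrix(); T[:3,3]=s['position']
    C=T@np.array(im['T_tool_cam']); im['xyz']=C[:3,3]; im['rotation']=R.from_matrix(C[:3,:3]).as_rotvec(); return s,im
E
python3 - <<'E'
from w import *
s,im=wrist(); print(s['clock'],np.round(s['position'],4),np.round(s['ee_rot'],3),s['force'],s['width'])
print(np.round(im['xyz'],3),np.round(im['T_tool_cam'],3).tolist())
cv2.imwrite('pics/wrist1.png',im['pixels'][:,:,::-1])
E
```

```text
2.1 [ 0.4963 -0.1153  0.2454] [ 3.086e+00  5.860e-01 -2.000e-03] [-0.05958487 -0.24972901  0.09537227] 0.005630896729089226
[ 0.562 -0.089  0.384] [[-0.0, -0.965, -0.263, 0.071], [1.0, -0.0, 0.001, -0.001], [-0.001, -0.263, 0.965, -0.139], [0.0, 0.0, 0.0, 1.0]]
```

View pics/wrist1.png

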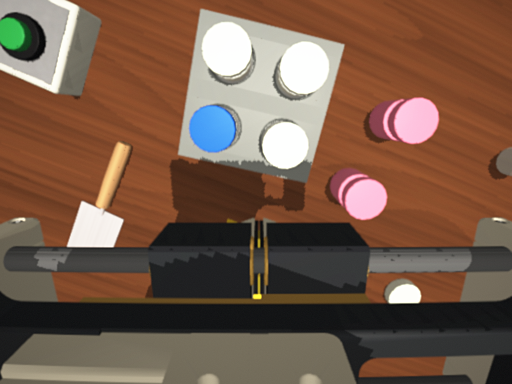

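The wrist view shows the blue lid at (213,128), the white lids at (228,50), (303,68) and (284,145), and the green button at (14,36) near the edge. Next I'll measure the lid's top from this view.

```bash
cat > meas.py <<'E'
from w import *
def meas(lo,hi,box,z,goal=None):
    s,im=wrist(); c,st,m=blob(im,lo,hi,box)
    k,_=cv2.findContours(m.astype('uint8'),0,1); h=max(k,key=cv2.contourArea)
    e=cv2.fitEllipse(cv2.convexHull(h))
    zt=[at_depth(im,q)[2] for q in np.argwhere(cv2.erode(m.astype('uint8'),np.ones((7,7))))[:,::-1]]
    p=on_plane(im,e[0],z); d=im['fx']; 
    w=[np.linalg.norm(on_plane(im,(st[0],c[1]),z)-on_plane(im,(st[0]+st[2],c[1]),z))]
    print('ellipse',np.round(e[0],1),np.round(e[1],1),'box',st[:4],'pt',np.round(p,4),'depth z',np.round(np.median(zt),4),'width',np.round(w,4))
    Rt=R.from_rotvec(s['ee_rot']); v=p-s['position']; v[2]=0; t=Rt.inv().apply(v)
    print('tcp',np.round(s['position'],4),'tool shift',np.round(t,4),'clock',s['clock'],'tool axes',np.round(Rt.as_matrix(),3).tolist()); return im,p
E
python3 -c "
from meas import *
meas((100,100,60),(130,255,255),(150,60,280,190),.083)"
```

```text
ellipse [211.7 128. ] [46.2 47.6] box [189 105  47  47] pt [ 0.5317 -0.0482  0.083 ] depth z 0.0832 width [0.0498]
tcp [ 0.4961 -0.1158  0.2455] tool shift [ 0.0578 -0.0499 -0.0001] clock 2.15 tool axes [[0.931, 0.366, -0.001], [0.366, -0.931, -0.001], [-0.001, 0.0, -1.0]]
```

The measured width is 49.8 mm and the top is at 83 mm, both matching the description. The centre is about (0.531, -0.048). I'll move over it and descend to just above.

Call:
arm_command(
  targets=[
    [[0.028,-0.025,0,0,0,0],[0.029,-0.025,0,0,0,0],[0,0,0.03,0,0,0],[0,0,0.03,0,0,0],[0,0,0.03,0,0,0],[0,0,0.02,0,0,0],[0,0,0.015,0,0,0],[0,0,0,0,0,0],[0,0,0,0,0,0]],
  ],
)

```text
clock: 3.32
position: [0.5319, -0.0476, 0.1214]
ee_rot: [3.086, 0.586, 0.002]
force: [0.7, 0.1, -0.3]
width: 0.009
gripper_force: 0.0
```

```bash
python3 -c "
from w import *
s,im=wrist();print(s['clock'],s['position'],s['force']);cv2.imwrite('pics/wrist2.png',im['pixels'][:,:,::-1])"
```

```text
3.325 [ 0.53193307 -0.04756713  0.1214457 ] [ 0.74943179  0.06081191 -0.31989951]
```

View pics/wrist2.png

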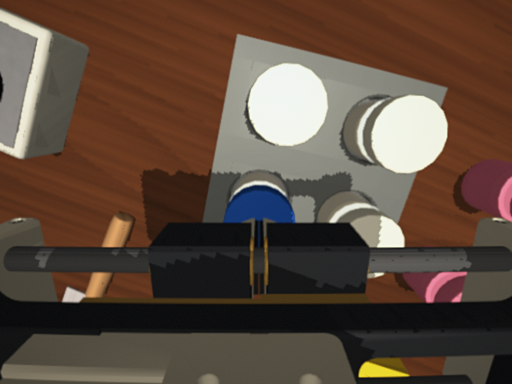

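The lid is centred under the jaws at (259,205), and only the shut fingertips will reach it. Lowering slowly while watching the force.

Call:
arm_command(
  targets=[
    [[0,0,0.008,0,0,0],[0,0,0.008,0,0,0],[0,0,0.002,0,0,0],[0,0,0.002,0,0,0],[0,0,0.002,0,0,0],[0,0,0.002,0,0,0],[0,0,0,0,0,0],[0,0,0,0,0,0]],
  ],
)

```text
clock: 4.38
position: [0.5317, -0.0473, 0.0967]
ee_rot: [3.086, 0.587, 0.001]
force: [-0.2, 0.6, -0.4]
width: 0.004
gripper_force: 0.0
```

Call:
arm_command(
  targets=[
    [[0,0,0.001,0,0,0],[0,0,0.001,0,0,0],[0,0,0.001,0,0,0]],
  ],
)

```text
clock: 4.75
position: [0.5317, -0.0473, 0.0938]
ee_rot: [3.086, 0.587, 0.001]
force: [-0.2, 0.7, 2.7]
width: 0.005
gripper_force: 1.5
```

```bash
python3 -c "
from w import *
print(arm.tip_reach); s,im=wrist();print(s['position'],s['force']);cv2.imwrite('pics/wrist3.png',im['pixels'][:,:,::-1])"
```

```text
0.019
[ 0.53173786 -0.04727397  0.09384868] [-0.19491369  0.71187133  2.65093254]
```

View pics/wrist3.png

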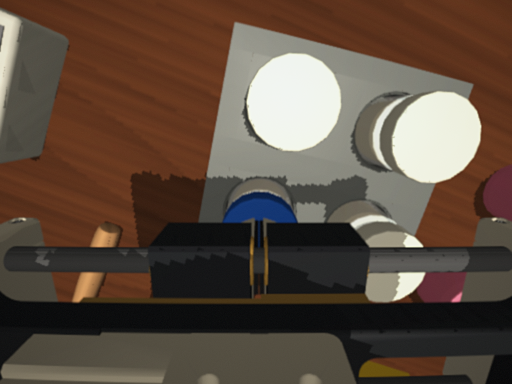

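The jaws are still over the lid, and the force of 2.7 N matches its sliding friction. I'll continue in 1 mm steps until the force rises at the stop.

Call:
arm_command(
  targets=[
    [[0,0,0.001,0,0,0],[0,0,0,0,0,0]],
  ],
)

```text
clock: 5.05
position: [0.5318, -0.0473, 0.0933]
ee_rot: [3.086, 0.587, 0.001]
force: [-1.6, 0.5, 7.7]
width: 0.008
gripper_force: 4.4
```

Call:
arm_command(
  targets=[
    [[0,0,0.001,0,0,0],[0,0,0,0,0,0]],
  ],
)

```text
clock: 5.3
position: [0.5319, -0.0473, 0.0931]
ee_rot: [3.086, 0.587, 0.002]
force: [-4.5, -1.0, 19.6]
width: 0.004
gripper_force: 9.8
```

The lid has stopped at a tip height of 74.1 mm and the force has risen to 20 N, so it is home. I'll withdraw, check the lid, and move within view of the green button.

Call:
arm_command(
  targets=[
    [[0,0,-0.005,0,0,0],[0,0,-0.02,0,0,0],[0,0,-0.04,0,0,0],[0,0,-0.045,0,0,0],[0,0,-0.043,0,0,0],[0.01,-0.04,0,0,0,0],[0.01,-0.04,0,0,0,0],[0.01,-0.04,0,0,0,0],[0.008,-0.038,0,0,0,0],[0,0,0,0,0,0]],
  ],
)

```text
clock: 6.55
position: [0.5077, 0.1172, 0.2446]
ee_rot: [-3.083, -0.595, 0.001]
force: [-0.3, -0.5, -0.1]
width: 0.005
gripper_force: 0.0
```

Call:
arm_command(
  targets=[
    [[0,0,0,0,0,0],[0,0,0,0,0,0]],
  ],
)

```text
clock: 6.8
position: [0.509, 0.1122, 0.2445]
ee_rot: [3.086, 0.583, -0.001]
force: [-0.2, -1.1, -0.5]
width: 0.006
gripper_force: 0.0
```

```bash
python3 -c "
from meas import *
im,p=meas((40,80,40),(85,255,255),(100,20,400,215),.072)
hsv=cv2.cvtColor(np.ascontiguousarray(im['pixels']),cv2.COLOR_RGB2HSV)
m=cv2.inRange(hsv,(100,100,60),(130,255,255)); n,l,st,c=cv2.connectedComponentsWithStats(m)
for i in range(1,n):
  if st[i,4]>100: print('blue',st[i],[np.median([at_depth(im,q[::-1])[2] for q in np.argwhere(cv2.erode((l==i).astype('uint8'),np.ones((5,5))))])])
cv2.imwrite('pics/wrist4.png',im['pixels'][:,:,::-1])"
```

```text
ellipse [210.8 124.8] [29.6 30.6] box [196 110  30  31] pt [0.5466 0.1831 0.072 ] depth z 0.0718 width [0.0328]
tcp [0.509  0.1122 0.2445] tool shift [ 0.0609 -0.0524 -0.0001] clock 6.8 tool axes [[0.931, 0.365, -0.0], [0.365, -0.931, -0.001], [-0.001, 0.001, -1.0]]
blue [ 367  188   45   42 1460] [np.float64(0.07376894836609402)]
```

View pics/wrist4.png

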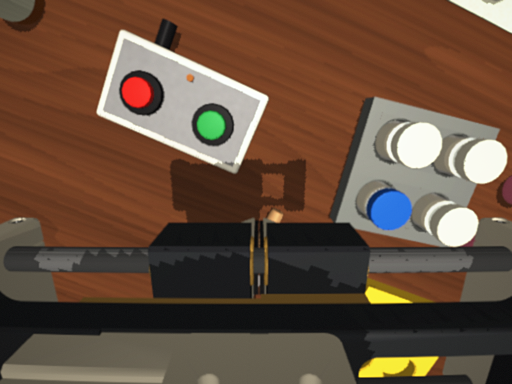

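The picture shows the blue lid at (389,209), with its top measured at 73.8 mm, so it is home and all the jars stand. The green button is at (211,125), 32.8 mm wide and 72 mm high, which fits. The red one at (136,93) stays clear.

Call:
arm_command(
  targets=[
    [[0.03,-0.026,0,0,0,0],[0.03,-0.026,0,0,0,0],[0,0,0.03,0,0,0],[0,0,0.04,0,0,0],[0,0,0.04,0,0,0],[0,0,0.02,0,0,0],[0,0,0.01,0,0,0],[0,0,0,0,0,0],[0,0,0,0,0,0]],
  ],
)

```text
clock: 7.98
position: [0.5463, 0.1841, 0.1057]
ee_rot: [-3.086, -0.586, -0.003]
force: [0.4, 0.7, 0.3]
width: 0.003
gripper_force: 0.0
```

Call:
arm_command(
  targets=[
    [[0,0,0.006,0,0,0],[0,0,0.006,0,0,0],[0,0,0.002,0,0,0],[0,0,0.002,0,0,0],[0,0,0.001,0,0,0],[0,0,0,0,0,0]],
  ],
)

```text
clock: 8.72
position: [0.5454, 0.1839, 0.0877]
ee_rot: [3.086, 0.587, -0.001]
force: [-2.0, -1.2, 3.3]
width: 0.007
gripper_force: 1.7
```

Call:
arm_command(
  targets=[
    [[0,0,0.001,0,0,0],[0,0,0.001,0,0,0],[0,0,0.001,0,0,0],[0,0,0,0,0,0]],
  ],
)

```text
clock: 9.22
position: [0.5455, 0.1839, 0.0852]
ee_rot: [3.086, 0.587, 0.0]
force: [-4.5, -2.7, 11.5]
width: 0.005
gripper_force: 5.4
```

The tip is at 66.2 mm with the force up to 11.5 N, so the button is fully down. Withdrawing now.

Call:
arm_command(
  targets=[
    [[0,0,-0.005,0,0,0],[0,0,-0.02,0,0,0],[0,0,-0.04,0,0,0],[0,0,-0.045,0,0,0],[0,0,-0.045,0,0,0],[-0.03,0.026,0,0,0,0],[-0.03,0.026,0,0,0,0],[0,0,0,0,0,0],[0,0,0,0,0,0],[0,0,0,0,0,0]],
  ],
)

```text
clock: 10.48
position: [0.5092, 0.1149, 0.2397]
ee_rot: [-3.085, -0.589, -0.001]
force: [0.6, -0.1, -0.6]
width: -0.001
gripper_force: 0.0
```

```bash
python3 -c "
from meas import *
im,p=meas((40,80,40),(85,255,255),(100,20,400,215),.072)
print(arm.observe()['force'])
t=arm.get_image('top');cv2.imwrite('pics/end.png',np.vstack([im['pixels'][:230,:,::-1],t['pixels'][120:300,:,::-1]]))"
```

```text
ellipse [212.7 126. ] [29.9 30.9] box [198 111  30  31] pt [0.5467 0.1832 0.072 ] depth z 0.0718 width [0.0323]
tcp [0.5092 0.1149 0.2397] tool shift [ 0.06   -0.0497  0.0001] clock 10.475 tool axes [[0.93, 0.368, 0.0], [0.368, -0.93, 0.001], [0.001, -0.001, -1.0]]
[-0.33247694  0.22159914 -0.30477572]
```

View pics/end.png

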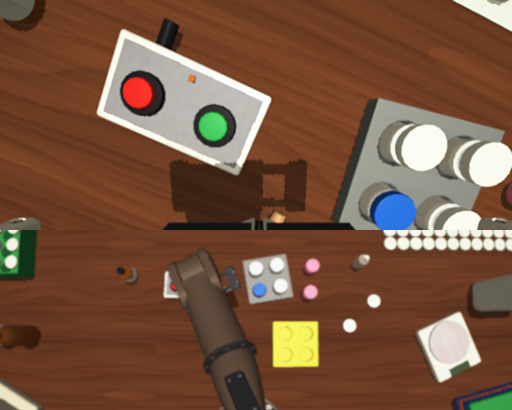

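The green button at (213,126) is back up at 71.8 mm. The lids, bottles and caps in view stand as before, and the hand touches nothing.

```bash
python3 -c "
from cell import arm
print(arm.sign_off())"
```

```text
the job is handed in; nothing more can be done
None
```

The blue lid is fully home (top at about 74 mm), the green button was then pressed in and has sprung back, the hand is clear, and the job was handed in at about 10.5 s of the 42 s allowed; no verdict was returned.

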